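Tap a notebook home in the desk embossing press

TASK

Pick up the wooden jogging block and, holding it, nudge the notebook that lies on the embossing press gently along its bed, in two or more small taps with the block drawn back off it in between, until the notebook is fully home against the stop hidden under the hood. Touch the notebook only with the block. Then stand the block upright on the desk beside the press, leaving the rubber stamp where it is.

Things in the scene. Friction and masses are not known exactly. Their poses are not given: they have to be found in the camera images.
- press: Fixed embossing press (mm): steel bed (x -195 to 105, 170 wide, top at z 12) with a grey hood over its far end (x 0 to 105, underside z 46, top z 80, boss to z 96). Origin: on the desk under the middle of the hood's mouth; z up, x into the hood, the push direction. Hidden under the hood a stop has its face at x = 80. Two rails along the bed, 8 wide, up to z 20, 117 apart inside, centred on y = 0.
- notebook_mid (a point): Rigid hard-cover blue pocket notebook, 148 (x) x 105 (y) x 20 mm thick, 0.2 kg, loose, flat on the press bed between the rails, square to them within 3 degrees, front part under the hood. Point: its centre. When home its centre is at press x = 6 and 68 mm stick out of the hood; at the start 40 to 75 mm short. Slides at 1 to 3 N and stays where left.
- block_mid (a point): Jogging block, plain brown wood, loose, 0.25 kg, 105 mm high, standing on the desk left or right of the press. Foot 36 (x) x 70 (y) x 45 high with flat faces; on it, centred, a narrower straight grip 30 (x) x 46 (y) x 60 high. Point: its centre, 52.5 above its underside; z up, x its thin direction. Same when turned half a turn.
- stamp_mid (a point): Rubber stamp, a bystander, loose, same wood, 95 mm high: low base 44 (x) x 64 (y) x 18 high with a round knob handle, 34 across at its widest. Point: half-way up, 47.5 above its underside. Stands on the other side of the press from the block.
Mind the look-alikes: they are no part of the job. There is more than one size of the part that bears notebook_mid; the job needs the largest.

How it is judged:
By the outcome, as a careful person would: the job done as asked, in the order asked, and still so for the second after the job is handed in, with the robot touching nothing.
It also fails if it takes over 54 s, if anything falls off the work surface, if the arm or the gripper's body presses on something with over 40 N, if the wrist force passes 120 N, or if a joint passes its speed limit or range.

ROBOT

A 6-joint arm with a two-finger parallel gripper is mounted at the origin on the work surface. World frame = base frame: x ahead of the robot, y to its left, z up, the work surface at z = 0. Lengths are in m, angles in rad, forces in N, time in s.
With the tool pointing down it reaches from about 0.4 to 0.925 m from the base axis. Payload 3.4 kg.
Tool frame: the origin (TCP) lies at the very end of the fingers, on their centre line; the grasp point (between the pads) lies 19 mm behind it (env.grip_point_offset is the distance from the TCP to the grasp point, in m); z points along the fingers, y is the line along which they close (so a half turn about z gives the same grasp; the last joint's range is limited). The gripper opens to 85 mm and grips with 20 to 120 N. Pads are 22 mm wide; open, the fingers measure 114 mm over their backs; the gripper's body (76 mm by 85 mm) begins 54 mm behind the grasp point. The pads swing forward as they close: fully open they stand 13 mm farther back than shut.
Start: joints at [1.077, 0.307, 1.506, -0, 1.328, -0.073], TCP at [0.235, 0.525, 0.231] pointing down, gripper open.
Joint ranges: [-3.12, 3.12], [-1.05, 2.28], [0.14, 2.33], [-1.42, 4.57], [0.1, 2.73], [-2.68, 2.68]. Speed limits (rad/s): [2.57, 2.57, 3.14, 3.14, 3.14, 3.14].

INTERFACE

Orientations are given as a unit quaternion [w, x, y, z].
In Python, from bench import env gives the robot as it stands.
- The arm moves only by the tool drive_tool, never from a script. Its arguments are lists of equal length, an entry for each row: "translation": the shift along the tool's x, y, z in m, a list of three; "yaw": the turn about the tool's z in degrees. A call has 1 to 20 rows; each row shifts and turns the commanded pose from where the row before left it, along the tool's axes as they then stand; what a row does not reach is not made up. A row lasts 1/8 s, in which the tool goes at most 62.5 mm and 10.7 degrees, less where a joint would pass 70% of its speed; a pose out of reach is approached as far as the arm can. A call is refused whole if a number of a shift passes 0.0625 or a number of a turn 10.7, either way. A call with a gripper value outside its range is refused whole. "gripper" is the gripper's target within -1 to 1 (fully open at 1, half-way at 0, shut at -1), set as the call begins (left out, the last holds). The fingers move at their own pace and stop on an object; "squeeze" is the grip in N (left out, the last holds). Time passes only in rows, so rows that do not move let the fingers close. It gives the time, the measured TCP pose, the force, the opening and the grip force at its end, in the units of the state.
- env.read_state(): the state, without advancing time (a new reading comes with each control period).
- env.snapshot(name): name is "side" or "top" or "wrist"; returns the picture (384x512x3 uint8, red, green, blue); there is no depth.
- env.calibration(name): a dict with "mtx" (3x3 intrinsics, pixels), "world_from_camera" (4x4, takes a point from camera to world coordinates). Camera axes: x right, y down, z forward; pixel columns grow to the right and rows downward; lengths in m; the calibration is good to about 2 mm. The wrist camera is an equidistant fisheye: a pixel r from the principal point sees the ray r / f radians off the axis. A picture is of the moment at which its call begins: read the wrist's pose just before it. calibration takes no time and is no camera call; for the wrist camera it gives the pose at the moment of the call.
- env.hand_in(): hands the job in; it is judged then, once.
The state is a dict: "time": time; "joints": joint angles; "dq": joint speeds; "tau": joint torques, N m; "tcp_pos": TCP position; "orientation": TCP orientation; "contact_force": force on the tool from outside, world axes, zero at the start; "wrist_torque": the same for the moment, N m; "width": opening from 0.0 (shut) to 1.0 (fully open); "grasp_force": force on a finger pad.
Only numpy, scipy, OpenCV 4.12 (cv2) and the standard library are available. Lean on these libraries where they do the work, as an engineer would, in place of code of your own. Each camera call takes 0.05 s, during which the arm holds its last target. There are 200 camera calls.

## Working session

There is one attempt and no reset: what is moved stays moved. The work goes in short steps, Python scripts to look and compute and a tool call to move; the robot and the scene stay as the last step left them, time stands still between calls to the robot, and variables do not carry over. Pictures are saved under pics/ and viewed, at most 10 in all, crops included, and the job is handed in when it is done.

Besides the shell and the picture viewer there is one more tool, called after "Emit:" as name(argument=value, ...), one argument or row to a line, values as JSON. drive_tool: Moves the arm, as the interface text tells. Its arguments: {"type":"object","properties":{"translation":{"type":"array"},"yaw":{"type":"array"},"gripper":{"type":"number"},"squeeze":{"type":"number"}},"required":["translation","yaw"]}

```bash
mkdir -p pics; python3 - <<'E'
from bench import env
import cv2,numpy as np
np.set_printoptions(precision=4,suppress=True)
a=[]
for n in("side","top"):
    im=env.snapshot(n);cv2.imwrite(f"pics/{n}0.png",im[:,:,::-1]);c=env.calibration(n);print(n,c["mtx"],c["world_from_camera"]);a.append(im)
cv2.imwrite("pics/both.png",np.vstack([cv2.resize(x,(400,300)) for x in a])[:,:,::-1])
s=env.read_state();print(s)
E
```

```text
side [[428.1148   0.     255.095 ]
 [  0.     428.1148 192.7494]
 [  0.       0.       1.    ]] [[-0.9855 -0.0895  0.1441  0.4283]
 [-0.1693  0.4702 -0.8662  0.7952]
 [ 0.0098 -0.878  -0.4785  0.5077]
 [ 0.      0.      0.      1.    ]]
top [[396.4684   0.     259.0751]
 [  0.     396.4684 193.2391]
 [  0.       0.       1.    ]] [[-0.028  -0.9856  0.1666  0.4089]
 [-0.999   0.0333  0.0288 -0.0089]
 [-0.034  -0.1656 -0.9856  1.0146]
 [ 0.      0.      0.      1.    ]]
{'time': 0.1, 'joints': array([ 1.0765,  0.3075,  1.5076,  0.    ,  1.3284, -0.0735]), 'dq': array([ 0.0017, -0.0006, -0.0024,  0.0016, -0.0005, -0.0003]), 'tau': array([ -0.0011, -45.8534, -25.2607,  -0.0002,   0.0056,   0.    ]), 'tcp_pos': array([0.2346, 0.5243, 0.2305]), 'orientation': array([-0.0003,  0.2089,  0.9779, -0.0009]), 'contact_force': array([ 0.3035,  0.2497, -0.1064]), 'wrist_torque': array([-0.0294, -0.0113, -0.0313]), 'grasp_force': 0.0, 'width': 0.9967621243344048}
```

View pics/top0.png

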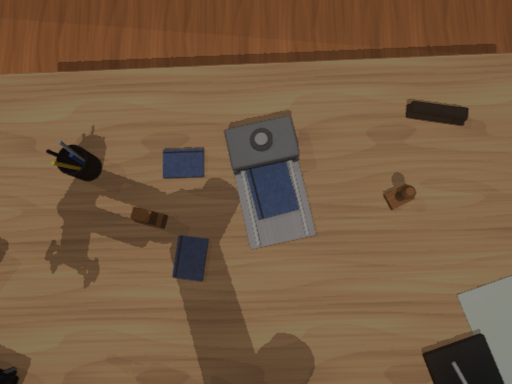

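View pics/side0.png

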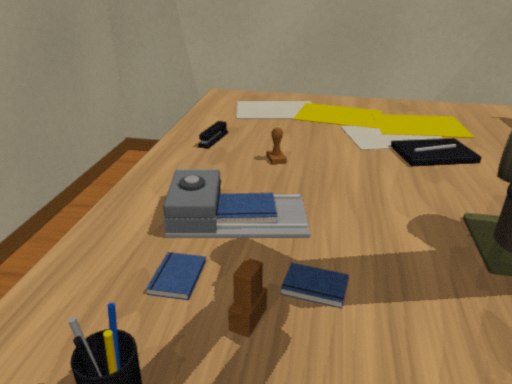

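```bash
cat > h.py <<'E'
import cv2,numpy as np
from bench import env
np.set_printoptions(precision=4,suppress=True)
def ray(n,p,c=None):
    c=c or env.calibration(n);K=c["mtx"];T=c["world_from_camera"]
    u=(p[0]-K[0,2])/K[0,0];v=(p[1]-K[1,2])/K[1,1]
    if n=="wrist":
        r=np.hypot(u,v)+1e-12;d=np.array([u/r*np.sin(r),v/r*np.sin(r),np.cos(r)])
    else: d=np.array([u,v,1.])
    d=T[:3,:3]@d;return T[:3,3],d/np.linalg.norm(d)
def plane(n,p,z,c=None):
    o,d=ray(n,p,c);return o+d*(z-o[2])/d[2]
def meet(a,b):
    (o,d),(q,e)=a,b
    s=np.linalg.lstsq(np.stack([d,-e],1),q-o,rcond=None)[0]
    P,Q=o+s[0]*d,q+s[1]*e
    return (P+Q)/2,np.linalg.norm(P-Q)
E
python3 - <<'E'
import cv2,numpy as np
t=cv2.imread("pics/top0.png");s=cv2.imread("pics/side0.png")
z=lambda im,x,y,w,h,k:cv2.convertScaleAbs(cv2.resize(im[y:y+h,x:x+w],None,fx=k,fy=k,interpolation=cv2.INTER_CUBIC),alpha=1.5,beta=15)
A=z(t,220,108,100,144,4)   #400x576
B=z(t,125,198,50,36,6)     #300x216
C=z(s,222,252,54,90,4)     #216x360
m=np.zeros((580,710,3),np.uint8);m[:576,:400]=A;m[:216,405:705]=B;m[220:580,405:621]=C
cv2.imwrite("pics/m1.png",m)
cv2.imwrite("pics/m2.png",z(s,155,160,160,85,5))
E
```

```text
(no output)
```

View pics/m1.png

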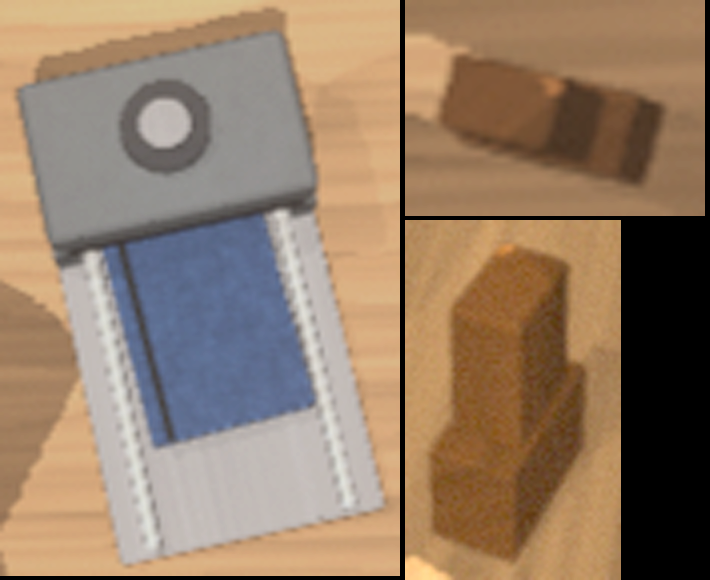

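View pics/m2.png

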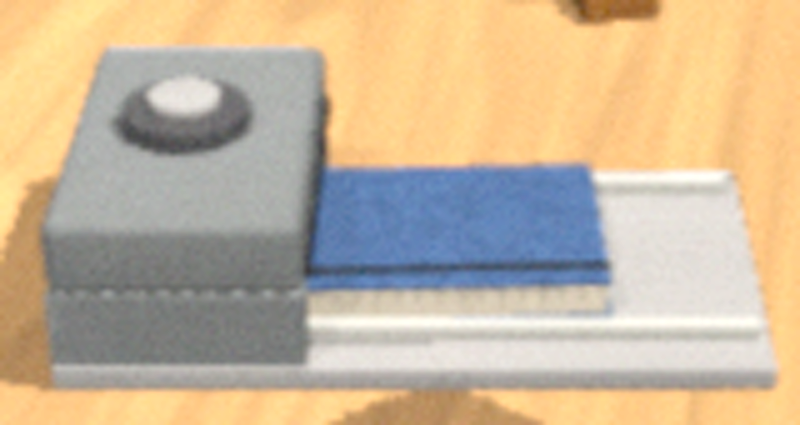

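```bash
python3 - <<'E'
from h import *
A=lambda x,y:(220+x/4-.4,108+y/4-.4)
B=lambda x,y:(125+(x-405)/6-.4,198+y/6-.4)
C=lambda x,y:(222+(x-405)/4-.4,252+(y-220)/4-.4)
D=lambda x,y:(155+x/5-.4,160+y/5-.4)
# press rigid 2D fit
W=[];M=[]
for p,m,z in [((127,565),(-.195,.085),.012),((385,508),(-.195,-.085),.012),((18,90),(.105,.085),.08),((282,32),(.105,-.085),.08),((316,187),(0,-.085),.08),((55,247),(0,.085),.08)]:
    W.append(plane("top",A(*p),z)[:2]);M.append(m)
for p,m,z in [((775,375),(-.195,.085),.012),((735,172),(-.195,-.085),.012),((45,232),(.105,.085),.08),((305,235),(0,.085),.08),((322,50),(0,-.085),.08),((107,48),(.105,-.085),.08)]:
    W.append(plane("side",D(*p),z)[:2]);M.append(m)
W=np.array(W);M=np.array(M)
def fit(W,M):
    a=W-W.mean(0);b=M-M.mean(0)
    th=np.arctan2((b[:,0]*a[:,1]-b[:,1]*a[:,0]).sum(),(a*b).sum())
    R=np.array([[np.cos(th),-np.sin(th)],[np.sin(th),np.cos(th)]])
    t=W.mean(0)-R@M.mean(0);return th,R,t
for i in (slice(0,6),slice(6,12),slice(0,12)):
    th,R,t=fit(W[i],M[i]);print("press",t,np.degrees(th),1e3*np.linalg.norm(W[i]-M[i]@R.T-t,axis=1))
for q,r in [((155,447),(608,265)),((316,406),(587,166))]:
    P,g=meet(ray("top",A(*q)),ray("side",D(*r)));print("nb",P,g,"press",R.T@(P[:2]-t),R.T@(plane("top",A(*q),.032)[:2]-t),R.T@(plane("side",D(*r),.032)[:2]-t))
X=[]
for q,r in [((455,58),(452,312)),((442,115),(522,330)),((545,152),(568,265)),((562,85),(500,245))]:
    P,g=meet(ray("top",B(*q)),ray("side",C(*r)));print("blk",P,g,plane("top",B(*q),.105)[:2],plane("side",C(*r),.105)[:2])
    X+=[plane("top",B(*q),.105)[:2]]
for j in ((435,535),(515,560),(583,455)): print("foot side",plane("side",C(*j),0)[:2])
for j in ((663,103),(640,183)): print("foot top",plane("top",B(*j),0)[:2])
X+=[plane("side",C(*r),.105)[:2] for r in((452,312),(522,330),(568,265),(500,245))]
m=[(.015,.023),(-.015,.023),(-.015,-.023),(.015,-.023)]
th,R2,t2=fit(np.array(X),np.array(m*2));print("block",t2,np.degrees(th),np.linalg.norm(np.array(X)-np.array(m*2)@R2.T-t2,axis=1))
E
```

```text
press [ 0.6426 -0.0009] 10.916194638167518 [3.2165 2.4939 2.9924 3.534  4.3736 3.646 ]
press [0.6404 0.0069] 11.09866671930478 [4.4935 2.9279 3.1922 1.3814 3.1141 3.7989]
press [0.6415 0.003 ] 11.00779775494074 [6.6056 2.4765 6.2928 3.9576 1.4953 7.7028 5.8836 0.8137 4.0649 5.4327
 6.7656 5.8366]
nb [0.5098 0.0233 0.0381] 0.0023694727730629813 press [-0.1254  0.0451] [-0.1259  0.0454] [-0.1251  0.0348]
nb [ 0.5327 -0.0776  0.0294] 0.0014754007858590247 press [-0.1222 -0.0583] [-0.1232 -0.058 ] [-0.1211 -0.0539]
blk [0.5394 0.3145 0.1027] 0.0005522430503304686 [0.5393 0.3137] [0.5385 0.3173]
blk [0.5149 0.319  0.1022] 0.005184251309044674 [0.5172 0.3183] [0.5117 0.3225]
blk [0.5018 0.2786 0.1019] 9.035220630830994e-06 [0.5015 0.2776] [0.5012 0.2825]
blk [0.5285 0.2722 0.1027] 0.0017064461951982802 [0.5274 0.2714] [0.5288 0.275 ]
foot side [0.5451 0.3252]
foot side [0.5121 0.332 ]
foot side [0.4947 0.272 ]
foot top [0.5318 0.2596]
foot top [0.4975 0.2692]
block [0.5207 0.2973] -15.175556013525307 [0.0026 0.0071 0.0019 0.0018 0.0032 0.0011 0.0036 0.0039]
```

```bash
cat >> h.py <<'E'
def now():
    s=env.read_state();w,x,y,z=s["orientation"]
    yy=np.array([1-2*(x*x+z*z),2*(y*z+w*x)]) # tool y: col 1
    yv=np.array([2*(x*y-w*z),1-2*(x*x+z*z),2*(y*z+w*x)])
    zv=np.array([2*(x*z+w*y),2*(y*z-w*x),1-2*(x*x+y*y)])
    print("t",s["time"],"tcp",s["tcp_pos"],"psi",np.degrees(np.arctan2(yv[1],yv[0])),"zv",zv,"w",s["width"],"F",s["contact_force"],"g",s["grasp_force"],"q",s["joints"])
    return np.r_[s["tcp_pos"],np.degrees(np.arctan2(yv[1],yv[0]))]
def plan(p,legs):
    """legs: (x,y,z,psi,rows); prints rows (tool mm) and yaw"""
    p=np.array(p,float)
    for *g,n in legs:
        st=(np.array(g)-p)/n;T=[];Y=[]
        for i in range(n):
            a=np.radians(p[3]);dx,dy=st[0],st[1]
            T.append([round(float(v),4) for v in(-np.sin(a)*dx+np.cos(a)*dy,np.cos(a)*dx+np.sin(a)*dy,-st[2])]);Y.append(round(float(-st[3]),1));p=p+st
        print(T,Y)
E
python3 -c "
from h import *
plan(now(),[(.5207,.2973,.2,-15.2,9)])"
```

```text
t 0.1 tcp [0.2346 0.5243 0.2305] psi 65.88949818228848 zv [-0.0009 -0.0017 -1.    ] w 0.9967621243344048 F [ 0.3035  0.2497 -0.1064] g 0.0 q [ 1.0765  0.3075  1.5076  0.      1.3284 -0.0735]
[[-0.0393, -0.01, 0.0034], [-0.0404, -0.0037, 0.0034], [-0.0405, 0.0026, 0.0034], [-0.0396, 0.0089, 0.0034], [-0.0377, 0.015, 0.0034], [-0.0349, 0.0207, 0.0034], [-0.0312, 0.0259, 0.0034], [-0.0268, 0.0305, 0.0034], [-0.0216, 0.0343, 0.0034]] [9.0, 9.0, 9.0, 9.0, 9.0, 9.0, 9.0, 9.0, 9.0]
```

Emit:
drive_tool(
  translation=[
    [-0.039,-0.01,0.003],
    [-0.04,-0.004,0.003],
    [-0.0405,0.003,0.003],
    [-0.04,0.009,0.003],
    [-0.038,0.015,0.003],
    [-0.035,0.021,0.003],
    [-0.031,0.026,0.003],
    [-0.027,0.03,0.003],
    [-0.022,0.034,0.003],
    [0,0,0],
    [0,0,0],
  ],
  yaw=[9,9,9,9,9,9,9,9,9,0,0],
  gripper=1,
)

```text
time: 1.48
tcp_pos: [0.5199, 0.2975, 0.2038]
orientation: [-0.0, 0.794, 0.608, -0.001]
contact_force: [-0.5, -0.4, 0.1]
width: 1.003
grasp_force: 0.0
```

```bash
python3 -c "
from h import *
p=now();c=env.calibration('wrist');im=env.snapshot('wrist');cv2.imwrite('pics/w1.png',im[:,:,::-1]);np.save('w1c.npy',c,allow_pickle=True)
print(c)"
```

```text
t 1.475 tcp [0.5199 0.2975 0.2038] psi -15.087293834071684 zv [-0.0017 -0.0001 -1.    ] w 1.0026169569855414 F [-0.5085 -0.4198  0.1013] g 0.0 q [0.4488 0.362  1.4936 0.0007 1.2876 0.7119]
{'mtx': array([[297.3186,   0.    , 251.5764],
       [  0.    , 297.3186, 192.8972],
       [  0.    ,   0.    ,   1.    ]]), 'world_from_camera': array([[ 0.9653, -0.2461, -0.087 ,  0.5414],
       [-0.261 , -0.9125, -0.3151,  0.3782],
       [-0.0018,  0.3269, -0.9451,  0.3466],
       [ 0.    ,  0.    ,  0.    ,  1.    ]])}
```

View pics/w1.png

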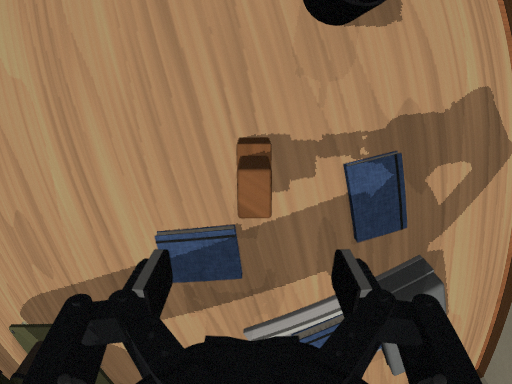

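```bash
python3 -c "
from h import *
c=np.load('w1c.npy',allow_pickle=True).item()
P=[plane('wrist',p,.105,c)[:2] for p in((239,169),(270,169),(271,217),(238,217))]
print(P,np.mean(P,0)); print(plane('wrist',(237.5,139),0,c),plane('wrist',(270.5,138.5),0,c))
a=P[0]-P[3]+P[1]-P[2];print(np.degrees(np.arctan2(a[1],a[0]))-90, np.linalg.norm(a)/2,np.linalg.norm(P[1]-P[0]))
K=c['mtx'];T=np.linalg.inv(c['world_from_camera'])
for z in(.105,.075):
  v=T@np.array([.5199,.2975,z,1]);r=np.hypot(v[0],v[1]);th=np.arctan2(r,v[2]);print(K[:2,2]+K[0,0]*th*v[:2]/r)
"
```

```text
[array([0.5146, 0.3209]), array([0.5397, 0.3141]), array([0.5299, 0.2713]), array([0.5017, 0.2789])] [0.5215 0.2963]
[0.5111 0.3316 0.    ] [0.5486 0.3221 0.    ]
-14.945185177997374 0.04385917931732045 0.026015671583110165
[252.4016 192.8371]
[252.3751 182.5811]
```

Emit:
drive_tool(
  translation=[
    [0,0.001,0.04],
    [0,0,0.04],
    [0,0,0.04],
    [0,0,0.028],
    [0,0,0],
  ],
  yaw=[0,0,0,0,0],
)

```text
time: 2.15
tcp_pos: [0.5186, 0.2973, 0.0542]
orientation: [-0.001, 0.793, 0.609, -0.003]
contact_force: [0.3, -0.6, 0.4]
width: 0.996
grasp_force: 0.0
```

Emit:
drive_tool(
  translation=[
    [0,0,0],
    [0,0,0],
    [0,0,0],
    [0,0,0],
    [0,0,0],
    [0,0,0],
  ],
  yaw=[0,0,0,0,0,0],
  gripper=-1,
  squeeze=60,
)

```text
time: 2.9
tcp_pos: [0.5224, 0.2978, 0.0577]
orientation: [0.0, 0.794, 0.608, 0.001]
contact_force: [-1.4, 0.2, 6.0]
width: 0.343
grasp_force: 60.3
```

Emit:
drive_tool(
  translation=[
    [0,0,-0.02],
    [0,0,-0.04],
    [0,0,-0.04],
    [0,0,-0.04],
    [0,0,0],
    [0,0,0],
  ],
  yaw=[0,0,0,0,0,0],
)

```text
time: 3.65
tcp_pos: [0.5205, 0.2967, 0.195]
orientation: [-0.0, 0.794, 0.608, -0.001]
contact_force: [0.3, -0.8, -2.9]
width: 0.344
grasp_force: 59.9
```

```bash
python3 -c "
from h import *
plan(now(),[(.4775,-.029,.195,11,9)])"
```

```text
t 3.65 tcp [0.5205 0.2967 0.195 ] psi -15.115763105487234 zv [-0.0022 -0.0011 -1.    ] w 0.34430434861996584 F [ 0.3025 -0.7569 -2.9385] g 59.89329993724823 q [ 0.4476  0.3697  1.5048 -0.      1.2694  0.7114]
[[-0.0362, 0.0048, 0.0], [-0.0364, 0.003, 0.0], [-0.0365, 0.0011, 0.0], [-0.0365, -0.0007, 0.0], [-0.0364, -0.0026, 0.0], [-0.0362, -0.0044, 0.0], [-0.036, -0.0062, 0.0], [-0.0356, -0.008, 0.0], [-0.0352, -0.0098, 0.0]] [-2.9, -2.9, -2.9, -2.9, -2.9, -2.9, -2.9, -2.9, -2.9]
```

Emit:
drive_tool(
  translation=[
    [-0.036,0.005,0],
    [-0.0365,0.003,0],
    [-0.0365,0.001,0],
    [-0.0365,-0.001,0],
    [-0.0365,-0.0025,0],
    [-0.036,-0.0045,0],
    [-0.036,-0.006,0],
    [-0.0355,-0.008,0],
    [-0.035,-0.01,0],
    [0,0,0],
    [0,0,0],
  ],
  yaw=[-3,-2.9,-2.9,-2.9,-2.9,-2.9,-2.9,-2.9,-2.9,0,0],
)

```text
time: 5.03
tcp_pos: [0.4777, -0.0277, 0.1948]
orientation: [-0.002, 0.636, 0.772, -0.001]
contact_force: [-0.6, 0.5, -3.0]
width: 0.345
grasp_force: 59.7
```

```bash
python3 -c "
from h import *
p=now()
for n in('wrist','side','top'):
  np.save(n+'2.npy',env.calibration(n),allow_pickle=True);im=env.snapshot(n);cv2.imwrite(f'pics/{n}2.png',im[:,:,::-1])
"
```

```text
t 5.025 tcp [ 0.4777 -0.0277  0.1948] psi 11.020634824630038 zv [-0.0032  0.0011 -1.    ] w 0.3454222168473392 F [-0.5793  0.5186 -3.0031] g 59.693158864974976 q [-0.1467  0.2081  1.7508  0.0006  1.186  -0.3393]
```

View pics/wrist2.png

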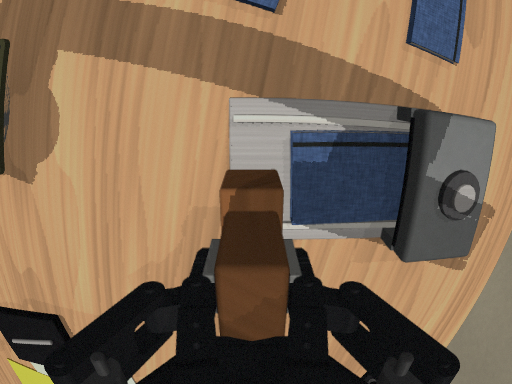

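```bash
python3 -c "
from h import *
c=np.load('wrist2.npy',allow_pickle=True).item()
f=lambda p,z:plane('wrist',p,z,c)[:2]
th=np.radians(11);R=np.array([[np.cos(th),-np.sin(th)],[np.sin(th),np.cos(th)]]);t=np.array([.6415,.003])
for n,p,z in [('bed corner(-195,85)',(230,98),.012),('bed edge y85 far',(395,106),.012),('rail top outer-in y58 ',(236,123.5),.02),('rail in far',(405,127),.02),('nb rear +y',(292,130),.032),('nb rear -y',(291,223),.032),('nb +y far',(410,137),.032),('rail -y inner ',(300,226),.02),('hood (0,85,80)',(416,108),.08),('hood(0,-85,80)',(401,261),.08),('hood(105,85)',(495,122),.08),('hood(105,-85)',(475,255),.08),('foot L z.137',(222,170),.137),('foot R',(281,170),.137)]:
  P=f(p,z);print(n,P,'press mm',1e3*(R.T@(P-t)))
"
```

```text
bed corner(-195,85) [0.4382 0.0461] press mm [-191.3595   81.0534]
bed edge y85 far [0.6254 0.0814] press mm [-0.8147 80.0008]
rail top outer-in y58  [0.45   0.0204] press mm [-184.6503   53.6679]
rail in far [0.6411 0.0607] press mm [10.6379 56.7612]
nb rear +y [0.5084 0.0264] press mm [-126.2221   48.402 ]
nb rear -y [ 0.5313 -0.076 ] press mm [-123.2363  -56.5422]
nb +y far [0.6442 0.0513] press mm [11.9085 46.8558]
rail -y inner  [ 0.5457 -0.083 ] press mm [-110.459   -66.1293]
hood (0,85,80) [0.6142 0.0805] press mm [-11.9931  81.2752]
hood(0,-85,80) [ 0.6569 -0.08  ] press mm [ -0.7006 -84.3753]
hood(105,85) [0.7257 0.1   ] press mm [101.1756  79.1084]
hood(105,-85) [ 0.7729 -0.0605] press mm [116.8362 -87.4048]
foot L z.137 [ 0.4504 -0.001 ] press mm [-188.3736   32.585 ]
foot R [0.4909 0.0069] press mm [-147.1087   32.5997]
```

Emit:
drive_tool(
  translation=[
    [-0.002,0,0.03],
    [-0.002,0,0.03],
    [0,0,0.03],
    [0,0,0.02],
    [0,0,0.008],
    [0,0,0],
    [0,0,0],
  ],
  yaw=[0,0,0,0,0,0,0],
)

```text
time: 6.05
tcp_pos: [0.4805, -0.0319, 0.0791]
orientation: [0.001, 0.635, 0.772, 0.0]
contact_force: [-0.4, 0.1, -3.3]
width: 0.345
grasp_force: 59.8
```

```bash
python3 -c "
from h import *
p=now()
a=env.snapshot('side');b=env.snapshot('wrist');np.save('wrist3.npy',env.calibration('wrist'),allow_pickle=True)
cv2.imwrite('pics/wrist3.png',b[:,:,::-1]);cv2.imwrite('pics/side3.png',a[:,:,::-1])
m=np.zeros((560,800,3),np.uint8);m[:255,:480]=cv2.resize(a[160:245,155:315],None,fx=3,fy=3);m[260:560,:]=cv2.resize(b[50:275,60:512],(800,300) if 0 else (603,300)).copy() if 0 else np.pad(cv2.resize(b[50:275,60:512],(603,300)),((0,0),(0,197),(0,0)))
cv2.imwrite('pics/m3.png',m[:,:,::-1])
"
```

```text
t 6.05 tcp [ 0.4805 -0.0319  0.0791] psi 11.112173341516678 zv [ 0.0018 -0.0003 -1.    ] w 0.34515556084221555 F [-0.378   0.0792 -3.2966] g 59.784042835235596 q [-0.1541  0.3558  1.8992  0.      0.8848 -0.348 ]
```

View pics/m3.png

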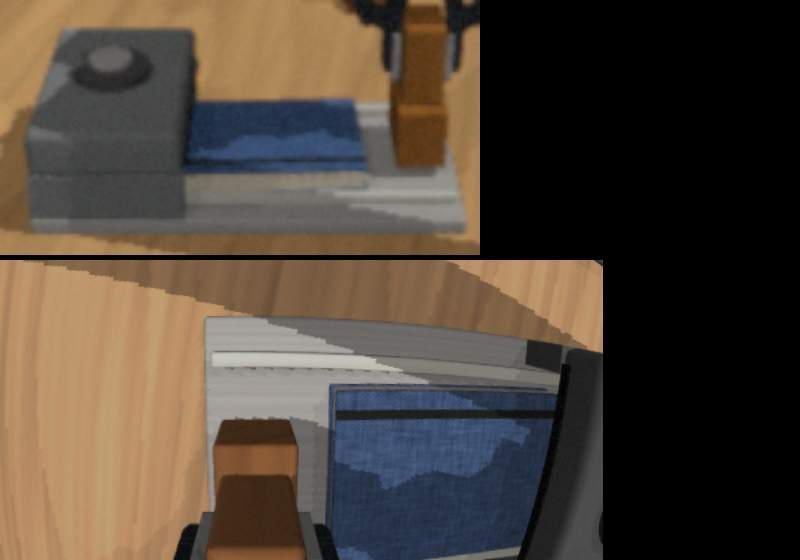

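Emit:
drive_tool(
  translation=[
    [0,0.005,0.002],
    [0,0.005,0],
    [0,0.005,0],
    [0,0.0035,0],
    [0,0.0035,0],
    [0,0.0035,0],
    [0,0.0035,0],
    [0,0.0035,0],
    [0,0.0035,0],
    [0,0.0035,0],
    [0,0.0035,0],
    [0,0,0],
  ],
  yaw=[0,0,0,0,0,0,0,0,0,0,0,0],
)

```text
time: 7.65
tcp_pos: [0.5227, -0.0237, 0.0764]
orientation: [0.001, 0.635, 0.772, 0.0]
contact_force: [0.2, 0.3, -2.0]
width: 0.342
grasp_force: 59.8
```

Emit:
drive_tool(
  translation=[
    [0,-0.004,0],
    [0,-0.005,0],
    [0,-0.005,0],
    [0,-0.004,0],
    [0,0,0],
  ],
  yaw=[0,0,0,0,0],
)

```text
time: 8.28
tcp_pos: [0.5036, -0.0272, 0.0764]
orientation: [-0.0, 0.636, 0.772, -0.0]
contact_force: [0.2, 0.3, -2.6]
width: 0.345
grasp_force: 59.8
```

```bash
python3 -c "
from h import *
p=now()
c=env.calibration('wrist');b=env.snapshot('wrist');np.save('wrist4.npy',c,allow_pickle=True)
cv2.imwrite('pics/wrist4.png',b[:,:,::-1])
def nb(b,c):
  hsv=cv2.cvtColor(b,cv2.COLOR_RGB2HSV);m=cv2.inRange(hsv,(100,90,25),(125,255,255))
  th=np.radians(11);R=np.array([[np.cos(th),-np.sin(th)],[np.sin(th),np.cos(th)]]);t=np.array([.6423,-.001])
  P=np.array([R.T@(plane('wrist',(u,v),.032,c)[:2]-t) for v,u in np.argwhere(m)[::3]])
  k=(np.abs(P[:,1])<.06)&(P[:,0]<.02)&(P[:,0]>-.2);P=P[k]
  for lo in(-.04,-.02,0,.02,.035):
    q=P[(P[:,1]>lo)&(P[:,1]<lo+.012),0]
    if len(q)>20: print(lo,'rear x mm',1e3*np.percentile(q,.5))
nb(cv2.imread('pics/wrist3.png')[:,:,::-1].copy(),np.load('wrist3.npy',allow_pickle=True).item());print();nb(b,c)
"
```

```text
t 8.275 tcp [ 0.5036 -0.0272  0.0764] psi 11.073850956406623 zv [-0.0003  0.     -1.    ] w 0.3451251835911242 F [ 0.1923  0.3155 -2.6272] g 59.804813861846924 q [-0.1378  0.3855  1.8529  0.      0.9034 -0.3311]
-0.04 rear x mm -121.88901897625611
-0.02 rear x mm -127.04227378847192
0 rear x mm -127.20358391534714
0.02 rear x mm -127.83650185173894
0.035 rear x mm -128.94132769321166

-0.04 rear x mm -98.82766061097274
-0.02 rear x mm -106.83757745825785
0 rear x mm -107.06127634824281
0.02 rear x mm -107.67342591307582
0.035 rear x mm -107.09757337876707
```

Emit:
drive_tool(
  translation=[
    [0,0.005,0],
    [0,0.005,0],
    [0,0.005,0],
    [0,0.0035,0],
    [0,0.0035,0],
    [0,0.0035,0],
    [0,0.0035,0],
    [0,0.0035,0],
    [0,0.0035,0],
    [0,0,0],
  ],
  yaw=[0,0,0,0,0,0,0,0,0,0],
)

```text
time: 9.57
tcp_pos: [0.5404, -0.0202, 0.0764]
orientation: [0.001, 0.635, 0.772, 0.0]
contact_force: [0.3, -0.2, -2.8]
width: 0.343
grasp_force: 59.8
```

Emit:
drive_tool(
  translation=[
    [0,-0.004,0],
    [0,-0.005,0],
    [0,-0.005,0],
    [0,-0.004,0],
    [0,0,0],
  ],
  yaw=[0,0,0,0,0],
)

```text
time: 10.2
tcp_pos: [0.5212, -0.0237, 0.0763]
orientation: [-0.0, 0.636, 0.772, -0.0]
contact_force: [-0.1, 0.3, -1.9]
width: 0.344
grasp_force: 59.8
```

Emit:
drive_tool(
  translation=[
    [0,0.005,0],
    [0,0.005,0],
    [0,0.005,0],
    [0,0.0035,0],
    [0,0.0035,0],
    [0,0.0035,0],
    [0,0.0035,0],
    [0,0,0],
  ],
  yaw=[0,0,0,0,0,0,0,0],
)

```text
time: 11.2
tcp_pos: [0.5512, -0.0181, 0.0764]
orientation: [0.001, 0.635, 0.772, 0.0]
contact_force: [-0.5, 0.2, -2.9]
width: 0.346
grasp_force: 59.8
```

Emit:
drive_tool(
  translation=[
    [0,0.002,0],
    [0,0.002,0],
  ],
  yaw=[0,0],
)

```text
time: 11.45
tcp_pos: [0.5534, -0.0174, 0.0763]
orientation: [-0.001, 0.635, 0.772, -0.0]
contact_force: [-2.4, -0.7, -1.5]
width: 0.344
grasp_force: 60.0
```

Emit:
drive_tool(
  translation=[
    [0,0.0015,0],
    [0,0.0015,0],
  ],
  yaw=[0,0],
)

```text
time: 11.7
tcp_pos: [0.5572, -0.0167, 0.0763]
orientation: [-0.0, 0.635, 0.772, 0.0]
contact_force: [-1.3, -0.6, -2.9]
width: 0.345
grasp_force: 59.9
```

Emit:
drive_tool(
  translation=[
    [0,0.001,0],
    [0,0.001,0],
  ],
  yaw=[0,0],
)

```text
time: 11.95
tcp_pos: [0.559, -0.0164, 0.0763]
orientation: [-0.0, 0.635, 0.772, -0.0]
contact_force: [-1.7, -0.9, -1.7]
width: 0.346
grasp_force: 59.9
```

Sliding force about 2 N so far; keep easing until the stop shows in the force.

Emit:
drive_tool(
  translation=[
    [0,0.001,0],
    [0,0.001,0],
  ],
  yaw=[0,0],
)

```text
time: 12.2
tcp_pos: [0.5597, -0.0162, 0.0762]
orientation: [-0.001, 0.635, 0.772, -0.001]
contact_force: [-5.7, -1.1, 1.7]
width: 0.348
grasp_force: 60.2
```

Emit:
drive_tool(
  translation=[
    [0,0.001,0],
    [0,0.001,0],
  ],
  yaw=[0,0],
)

```text
time: 12.45
tcp_pos: [0.5599, -0.016, 0.076]
orientation: [-0.002, 0.635, 0.772, -0.002]
contact_force: [-8.2, -3.5, 3.2]
width: 0.344
grasp_force: 60.5
```

Emit:
drive_tool(
  translation=[
    [0,0.001,0],
    [0,0,0],
  ],
  yaw=[0,0],
)

```text
time: 12.7
tcp_pos: [0.56, -0.016, 0.0759]
orientation: [-0.003, 0.635, 0.772, -0.003]
contact_force: [-8.6, -3.3, 2.8]
width: 0.346
grasp_force: 60.6
```

Emit:
drive_tool(
  translation=[
    [0,-0.003,0],
    [0,-0.005,0],
    [0,-0.01,0],
    [0,-0.012,0],
    [0,0,0],
    [0,0,0],
  ],
  yaw=[0,0,0,0,0,0],
)

```text
time: 13.45
tcp_pos: [0.535, -0.0213, 0.0766]
orientation: [0.0, 0.636, 0.772, 0.0]
contact_force: [-0.7, 1.0, -1.9]
width: 0.339
grasp_force: 59.9
```

```bash
python3 -c "
from h import *
p=now()
c=env.calibration('wrist');b=env.snapshot('wrist');np.save('wrist5.npy',c,allow_pickle=True)
cv2.imwrite('pics/wrist5.png',b[:,:,::-1])
hsv=cv2.cvtColor(b,cv2.COLOR_RGB2HSV);m=cv2.inRange(hsv,(100,90,25),(125,255,255))
th=np.radians(11);R=np.array([[np.cos(th),-np.sin(th)],[np.sin(th),np.cos(th)]]);t=np.array([.6423,-.001])
P=np.array([R.T@(plane('wrist',(u,v),.032,c)[:2]-t) for v,u in np.argwhere(m)[::3]])
k=(np.abs(P[:,1])<.06)&(P[:,0]<.02)&(P[:,0]>-.2);P=P[k]
for lo in(-.04,-.02,0,.02,.035):
    q=P[(P[:,1]>lo)&(P[:,1]<lo+.012),0]
    if len(q)>20: print(lo,'rear,front x mm',1e3*np.percentile(q,[.5,99.5]))
"
```

```text
t 13.45 tcp [ 0.535  -0.0213  0.0766] psi 11.078729314348513 zv [ 0.0012 -0.0001 -1.    ] w 0.3392176889580193 F [-0.6617  1.0149 -1.8768] g 59.92686867713928 q [-0.1187  0.4186  1.7875  0.0001  0.9342 -0.3121]
-0.04 rear,front x mm [-66.2937   9.8598]
-0.02 rear,front x mm [-70.3762  10.4346]
0 rear,front x mm [-69.9553  10.4373]
0.02 rear,front x mm [-70.398   10.3216]
0.035 rear,front x mm [-70.2095  10.9062]
```

View pics/wrist5.png

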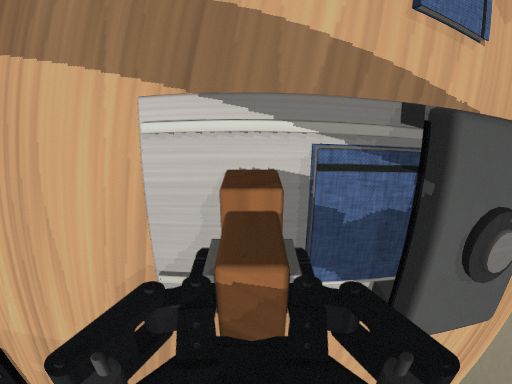

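Emit:
drive_tool(
  translation=[
    [0,0,-0.03],
    [0,0,-0.04],
    [0,0,-0.03],
    [0.033,0,0],
    [0.035,0.003,0],
    [0.035,0.005,0],
    [0.035,0.005,0],
    [0.03,0.025,0],
    [0,0,0],
    [0,0,0],
  ],
  yaw=[0,0,0,0,0,0,0,0,0,0],
)

```text
time: 14.75
tcp_pos: [0.5393, 0.1509, 0.176]
orientation: [-0.0, 0.635, 0.772, -0.0]
contact_force: [-0.2, -0.7, -2.6]
width: 0.342
grasp_force: 60.2
```

```bash
python3 -c "
from h import *
p=now()
for q in((208,236),(208,280),(204,178),(204,148)):print(plane('top',q,.015))
"
```

```text
t 14.75 tcp [0.5393 0.1509 0.176 ] psi 11.13172338507029 zv [-0.0008 -0.0005 -1.    ] w 0.34159023538198324 F [-0.1671 -0.7149 -2.5685] g 60.23693561553955 q [ 0.1977  0.3344  1.6157 -0.0004  1.1924  0.0036]
[0.4728 0.1523 0.015 ]
[0.3642 0.153  0.015 ]
[0.6226 0.1617 0.015 ]
[0.7029 0.1613 0.015 ]
```

Clear space: decoys end at x 0.473 and begin at x 0.623. Lowering.

Emit:
drive_tool(
  translation=[
    [0,0,0.035],
    [0,0,0.035],
    [0,0,0.025],
    [0,0,0.012],
    [0,0,0.005],
    [0,0,0],
  ],
  yaw=[0,0,0,0,0,0],
)

```text
time: 15.5
tcp_pos: [0.54, 0.1508, 0.0648]
orientation: [0.0, 0.636, 0.772, 0.0]
contact_force: [0.6, -0.3, -1.3]
width: 0.347
grasp_force: 60.2
```

Emit:
drive_tool(
  translation=[
    [0,0,0.002],
    [0,0,0.001],
    [0,0,0],
  ],
  yaw=[0,0,0],
)

```text
time: 15.88
tcp_pos: [0.5396, 0.1511, 0.0616]
orientation: [0.0, 0.635, 0.772, 0.0]
contact_force: [-0.4, 0.4, -2.2]
width: 0.344
grasp_force: 60.2
```

Emit:
drive_tool(
  translation=[
    [0,0,0.001],
    [0,0,0.001],
    [0,0,0],
  ],
  yaw=[0,0,0],
)

```text
time: 16.25
tcp_pos: [0.5394, 0.1509, 0.0591]
orientation: [-0.0, 0.635, 0.772, -0.0]
contact_force: [0.2, -0.4, -2.7]
width: 0.342
grasp_force: 60.2
```

Emit:
drive_tool(
  translation=[
    [0,0,0.001],
    [0,0,0.001],
    [0,0,0],
  ],
  yaw=[0,0,0],
)

```text
time: 16.62
tcp_pos: [0.5396, 0.1509, 0.0578]
orientation: [0.0, 0.635, 0.772, 0.0]
contact_force: [-1.3, -0.3, 2.3]
width: 0.347
grasp_force: 60.9
```

Emit:
drive_tool(
  translation=[
    [0,0,0],
    [0,0,0],
    [0,0,0],
    [0,0,0],
    [0,0,0],
    [0,0,0],
  ],
  yaw=[0,0,0,0,0,0],
  gripper=1,
)

```text
time: 17.38
tcp_pos: [0.5395, 0.151, 0.0573]
orientation: [-0.0, 0.635, 0.772, -0.0]
contact_force: [0.3, -0.2, 0.5]
width: 0.999
grasp_force: 0.0
```

Emit:
drive_tool(
  translation=[
    [0,0,-0.02],
    [0,0,-0.03],
    [0,0,-0.04],
    [0,0,-0.05],
    [0,0,-0.03],
    [0,0,0],
    [0,0,0],
  ],
  yaw=[0,0,0,0,0,0,0],
)

```text
time: 18.25
tcp_pos: [0.5387, 0.1508, 0.2264]
orientation: [-0.0, 0.635, 0.772, -0.001]
contact_force: [-1.1, 0.5, -0.6]
width: 0.997
grasp_force: 0.0
```

```bash
python3 -c "
from h import *
p=now();a=env.snapshot('side');b=env.snapshot('wrist')
cv2.imwrite('pics/m6.png',np.vstack([cv2.resize(x,(400,300)) for x in(a,b)])[:,:,::-1])
"
```

```text
t 18.25 tcp [0.5387 0.1508 0.2264] psi 11.09100816337192 zv [-0.0015 -0.0003 -1.    ] w 0.9973143031641467 F [-1.1352  0.5149 -0.6264] g 0.0 q [ 0.1974  0.2898  1.5451 -0.      1.3083  0.0038]
```

View pics/m6.png

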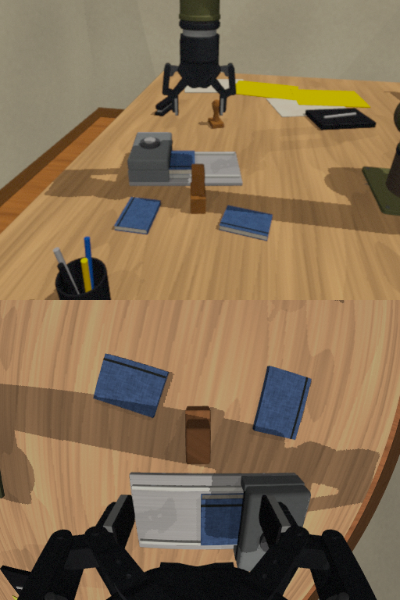

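The block stands upright at wrist panel (198,435), the notebook is home, the stamp is undisturbed and the gripper is clear.

```bash
python3 -c "
from bench import env
print(env.hand_in())"
```

```text
the job is handed in; nothing more can be done
None
```

The job is handed in at about 18 s: three taps with the block brought the notebook home against the stop (contact force rose to about 9 N), the block now stands upright on the desk left of the press, and the stamp was left alone.

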